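Put the teak rib away in the push-to-open drawer

TASK

Put the narrow round-ended teak rib away in the hidden drawer of the low grey tool case. First slide the stoneware mug along the bench, upright and without lifting it, to the side clear of the drawer's path, then press the steel plate on top of the case so that the drawer springs out, pull the drawer fully open, lay the rib flat inside and push the drawer shut until it latches. Leave everything else where it is.

Things in the scene. Friction and masses are not known exactly. Their poses are not given: they have to be found in the camera images.
- case: Low grey steel tool case, fixed, 170 deep (x) x 190 wide (y) x 62 high. Origin: centre of its underside, at bench height. Its x axis points to its back, away from the robot; its front face is at x = -85 mm. The hidden drawer fills the front: a plain flush panel without a handle. It slides out along the case's -x.
- drawer (a joint): Drawer opening in m: 0 latched, 0.12 fully open, -0.006 pushed in hard. Pressing the plate frees it; a spring sends it out to about 0.06. It must then be pulled on (about 3 N, e.g. by fingertips lowered inside behind its front panel) and stays where left. Shutting takes up to 15 N; it latches when pushed to 0 or just past it (flush with the case) with the plate up, and then rests at 0.
- drawer_front (a point): Centre of the outer face of the drawer's front panel, 28 mm above the bench; moves with the drawer; axes as the case. The panel is 168 wide (y), 48 high (4 to 52 mm above the bench) and 10 thick (x).
- drawer_floor (a point): Point on the drawer's floor, 9 mm above the bench, on its centre line, 65 mm behind the front panel's outer face; moves with the drawer; axes as the case. The inside is 128 wide (y) and spans x = -55 to +81 mm of this point; walls 4 thick, tops 32 mm above the floor. Fully open, about 110 mm behind the panel is uncovered, this point in its middle; the case's top covers the rest.
- plate_top (a point): Centre of the upper face of the steel release plate, 32 x 32 mm, standing 9 mm proud of the case's top near its front, left corner seen from the robot; 71 mm above the bench. It goes down 7 mm on a spring; about 4 mm (3.5 to 4 N) frees the drawer, about 5 N takes it fully down; it comes back up when let go.
- plate (a joint): Travel of the release plate in m: 0 up, 0.007 fully down.
- mug_center (a point): Centre of the speckled stoneware mug (on its axis, half-way up, 42.5 mm above its foot): 72 mm diameter, 85 high, 4 mm wall, about 0.33 kg, empty and upright; its handle sticks out 30 mm along its +y axis and starts towards the robot. It stands in front of the drawer, in its path.
- rib_center (a point): Centre of the narrow teak rib to be stored, lying flat: 100 long (its x), 36 wide (y), 9 thick (z), one end (+x) round and the other square; about 35 g.
- oval_center (a point): Centre of the other teak rib, a wider oval 104 x 60 x 9 mm, lying flat; bystander.
- tub: Round green plastic tub with a twist cap, 88 mm diameter, 71 high, origin under its centre; bystander. It stands left or right of the space in front of the drawer; the other side is free.
- pin_center (a point): Middle of the handle of the steel pin tool, 115 long (x) and 10 thick, lying, with a 40 mm needle at +x; bystander.
- bowl: Terracotta bowl, 124 mm diameter, 55 high, origin under its centre; bystander.
- jar: Small closed jar, 60 mm diameter, 78 high, origin under its centre; bystander.
- test_tile: Flat glazed tile, 60 x 90 x 8 mm, lying on the case's top towards its back; bystander.
There are look-alikes about, which are no part of the job. Leave any yellow look-alike of the part that bears rib_center alone.

How it is judged:
On the way, in this order (a step that is already met when the one before it is completed fails the run):
1. the mug stands upright on the bench, clear of the drawer's path, the drawer still shut ((y of mug_center in the frame of case above 0.118 m or y of mug_center in the frame of case below -0.118 m or x of mug_center in the frame of case below -0.245 m) and angle between mug_center's own z axis and vertical below 0.1 rad and height (world z) of mug_center between 0.037 and 0.048 m and value of joint drawer below 0.01 m), for 0.2 s.
2. the drawer has sprung out (value of joint drawer above 0.04 m), for 0.1 s.
3. the drawer is pulled fully open (value of joint drawer above 0.105 m), for 0.1 s.
4. the rib lies flat in the open drawer (x of rib_center in the frame of drawer_floor between -0.055 and 0.081 m and y of rib_center in the frame of drawer_floor between -0.064 and 0.064 m and z of rib_center in the frame of drawer_floor between 0 and 0.012 m and angle between rib_center's own z axis and vertical below 0.15 rad and value of joint drawer above 0.085 m), for 0.2 s.
At the end, for the whole second after the job is handed in: The drawer is latched shut (within 5 mm) and the plate back up; the teak rib lies flat in it (centre inside its walls, tilt under 0.15 rad); the mug stands upright on the bench, its centre over 118 mm to either side of the case's centre line or over 160 mm in front of the case (value of joint drawer below 0.005 m and value of joint plate below 0.003 m and x of rib_center in the frame of drawer_floor between -0.055 and 0.081 m and y of rib_center in the frame of drawer_floor between -0.064 and 0.064 m and z of rib_center in the frame of drawer_floor between 0 and 0.012 m and angle between rib_center's own z axis and vertical below 0.15 rad and (y of mug_center in the frame of case above 0.118 m or y of mug_center in the frame of case below -0.118 m or x of mug_center in the frame of case below -0.245 m) and angle between mug_center's own z axis and vertical below 0.1 rad and height (world z) of mug_center between 0.037 and 0.048 m); the robot touches nothing.
It fails at once if the mug is lifted or tipped (height (world z) of mug_center above 0.06 m or angle between mug_center's own z axis and vertical above 0.35 rad).
It fails at once if a bystander (oval rib, pin tool, tub, bowl, jar or test tile) is shifted by more than 25 mm (distance of any of oval_center, pin_center, tub, bowl, jar, test_tile from where it was at the start of the episode above 0.025 m).
It also fails if it takes over 72 s, if anything falls off the work surface, if the arm or the gripper's body presses on something with over 40 N, if the wrist force passes 120 N, or if a joint passes its speed limit or range.

ROBOT

A 7-joint arm with a two-finger parallel gripper is mounted at the origin on the work surface. World frame = base frame: x ahead of the robot, y to its left, z up, the work surface at z = 0. Lengths are in m, angles in rad, forces in N, time in s.
With the tool pointing down it reaches from about 0.4 to 0.85 m from the base axis. Payload 10.4 kg.
Tool frame: the origin (TCP) lies on the mounting face of the last link; the fingertips stand r.tips_ahead ahead of it and the grasp point (between the pads) lies 164 mm ahead of it (r.tips_ahead is the distance from the TCP to the fingertips, in m); z points along the fingers, y is the line along which they close (so a half turn about z gives the same grasp; the last joint's range is limited). The gripper opens to 87 mm and grips with 3 to 60 N. Pads are 19 mm wide; open, the fingers measure 117 mm over their backs; the gripper's body (75 mm by 190 mm) begins 51 mm behind the grasp point.
Start: joints at [-1.344, 0.332, -0.065, 1.46, 0.022, 1.35, -0.088], TCP at [0.154, 0.606, 0.405] pointing down, gripper open.
Joint ranges: [-2.6, 2.6], [-0.5, 2.12], [-1.47, 1.34], [0.16, 2.42], [-1.27, 4.41], [0.06, 2.06], [-2.6, 2.6]. Speed limits (rad/s): [2.22, 2.22, 2.79, 2.79, 3.14, 3.14, 3.14].

INTERFACE

Orientations are given as a unit quaternion [x, y, z, w].
In Python, from bench import telemetry, imaging, job, r gives the robot as it stands.
- The arm moves only by the tool move_arm, never from a script. Its argument "steps" is a list of rows, each an object of numbers: "dx", "dy", "dz": the shift along the tool's x, y, z in cm; "spin": the turn about the tool's z in rad. In form: [{"dx": .., "dy": .., "dz": .., "spin": ..}, ...]. A call has 1 to 12 rows; each row shifts and turns the commanded pose from where the row before left it, along the tool's axes as they then stand; what a row does not reach is not made up. A row lasts 1/10 s, in which the tool goes at most 50 mm and 8.59 degrees, less where a joint would pass 70% of its speed; a pose out of reach is approached as far as the arm can. A call with a gripper value outside its range is refused whole. "claw" is the finger opening in cm, from 0 to 8.7, set as the call begins (left out, the last holds). The fingers move at their own pace and stop on an object; "squeeze" is the grip in N (left out, the last holds). Time passes only in rows, so rows that do not move let the fingers close. It gives the time, the measured TCP pose, the force, the opening and the grip force at its end, in the units of the state.
- telemetry.read_state(): the state, without advancing time (a new reading comes with each control period).
- imaging.camera(name): name is "side" or "top"; returns a dict with "img" (480x640x3 uint8, red, green, blue), "camera_matrix" (3x3 intrinsics, pixels), "R" (3x3) and "t" (3): a world point X has camera coordinates R X + t. Camera axes: x right, y down, z forward; pixel columns grow to the right and rows downward; lengths in m; the calibration is good to about 2 mm. A picture is of the moment at which its call begins. There is no depth.
- job.close_job(): hands the job in; it is judged then, once.
The state is a dict: "time": time; "joint_positions": joint angles; "joint_vel": joint speeds; "joint_torque": joint torques, N m; "ee_pos": TCP position; "eef_rot": TCP orientation; "ft_force": force on the tool from outside, world axes, zero at the start; "torque": the same for the moment, N m; "width": finger opening in m; "grip_force": force on a finger pad.
Only numpy, scipy, OpenCV 4.12 (cv2) and the standard library are available. Lean on these libraries where they do the work, as an engineer would, in place of code of your own. Each camera call takes 0.05 s, during which the arm holds its last target. There are 200 camera calls.

## Working session

There is one attempt and no reset: what is moved stays moved. The work goes in short steps, Python scripts to look and compute and a tool call to move; the robot and the scene stay as the last step left them, time stands still between calls to the robot, and variables do not carry over. Pictures are saved under pics/ and viewed, at most 13 in all, crops included, and the job is handed in when it is done.

Besides the shell and the picture viewer there is one more tool, called after ">>>" in YAML: its name, and indented under it one key for each argument. move_arm: Moves the arm, as the interface text tells. Its arguments: {"type":"object","properties":{"steps":{"type":"array","items":{"type":"object","properties":{"dx":{"type":"number"},"dy":{"type":"number"},"dz":{"type":"number"},"spin":{"type":"number"}}}},"claw":{"type":"number"},"squeeze":{"type":"number"}},"required":["steps"]}

```bash
mkdir -p pics; cat > h.py <<'E'
import numpy as np, cv2
from bench import telemetry, imaging, job, r
def snap(n,f):
    c=imaging.camera(n); cv2.imwrite('pics/'+f,c['img'][:,:,::-1]); np.savez('pics/'+n+'.npz',**{k:np.array(v) for k,v in c.items()}); return c
def load(n): return dict(np.load('pics/'+n+'.npz'))
def ray(c,u,v,z):
    R,t=np.array(c['R']),np.array(c['t']); o=-R.T@t; d=R.T@np.linalg.inv(c['camera_matrix'])@[u,v,1]
    return o+d*(z-o[2])/d[2]
def proj(c,X):
    p=np.array(c['camera_matrix'])@(np.array(c['R'])@X+np.array(c['t'])); return p[:2]/p[2]
E
python3 - <<'E'
from h import *
for n in('top','side'):
    c=snap(n,n+'0.png'); print(n,c['camera_matrix'],-np.array(c['R']).T@c['t'])
print(r.tips_ahead, telemetry.read_state())
E
```

```text
top [[612.38770363   0.         324.67937367]
 [  0.         612.38770363 226.73923675]
 [  0.           0.           1.        ]] [0.26233888 0.02573398 1.54883917]
side [[459.61986444   0.         326.55165191]
 [  0.         459.61986444 240.39475786]
 [  0.           0.           1.        ]] [ 0.40318333 -0.61438274  0.82037663]
0.1822 {'time': 0.1, 'joint_positions': array([-1.34362777,  0.33281533, -0.06473963,  1.46081119,  0.02158764,
        1.34985016, -0.08849238]), 'joint_vel': array([ 0.00112741, -0.0013618 ,  0.00102427, -0.00375799, -0.00126138,
        0.00099887,  0.00014906]), 'joint_torque': array([ 2.00364244e-03, -6.24546647e+01,  2.48219131e-02, -3.90720785e+01,
       -6.14226772e-02,  3.65976384e-02,  5.32749993e-05]), 'ee_pos': array([0.1544333 , 0.60552305, 0.40405131]), 'eef_rot': array([ 1.24529818e-01,  9.92215688e-01, -5.91431431e-04, -6.17545395e-05]), 'ft_force': array([ 0.13715393, -0.48780187,  0.06664189]), 'torque': array([ 0.04722633, -0.03263891, -0.01152334]), 'grip_force': 0.0, 'width': 0.08694612161456561}
```

View pics/top0.png

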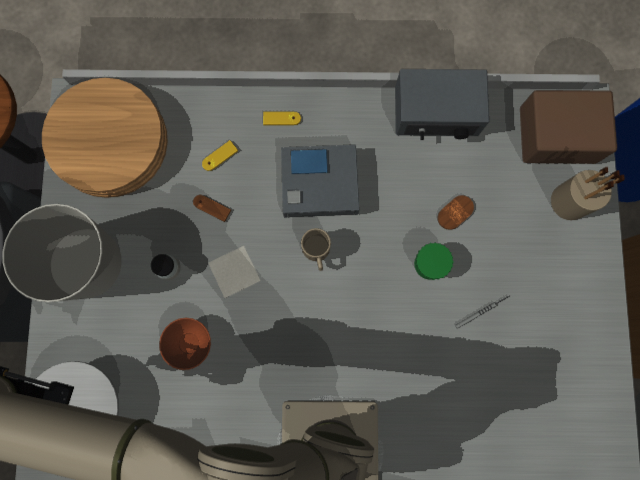

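View pics/side0.png

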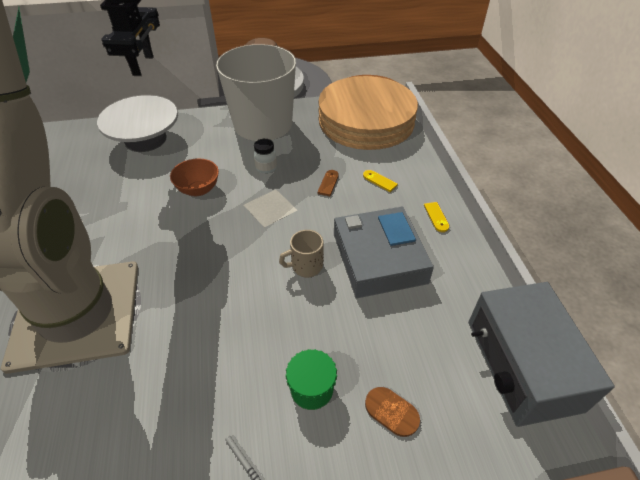

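The top view shows the case near (320,180), plate (294,197), mug (316,243), teak rib (212,208), tub on the right (434,261), so the left (+y) is free. I'll zoom in to measure.

```bash
python3 - <<'E'
from h import *
c=load('top'); im=c['img']; cv2.imwrite('pics/z.png',cv2.resize(im[130:290,180:380,::-1],None,fx=3.7,fy=3.7,interpolation=cv2.INTER_CUBIC))
hsv=cv2.cvtColor(im,cv2.COLOR_RGB2HSV)
for u,v in[(212,208),(320,190),(345,160),(294,197),(310,160),(316,260),(365,180),(260,230),(330,211)]: print(u,v,im[v,u],hsv[v,u])
m=((hsv[...,1]>110)&((hsv[...,0]<14))).astype(np.uint8); m[:190]=0;m[225:]=0;m[:,:185]=0;m[:,240:]=0
ct=max(cv2.findContours(m,0,1)[0],key=cv2.contourArea)
W=np.array([ray(c,*p[0],.009)[:2] for p in ct]); rc=cv2.minAreaRect((W*1000).astype(np.float32)); print('rib',rc,cv2.boxPoints(rc))
E
```

```text
212 208 [81 49 30] [ 11 161  81]
320 190 [78 82 84] [100  18  84]
345 160 [75 80 81] [95 19 81]
294 197 [121 123 120] [ 50   6 123]
310 160 [ 47  78 101] [103 136 101]
316 260 [55 50 42] [18 60 55]
365 180 [65 66 64] [45  8 66]
260 230 [117 120 116] [ 53   9 120]
330 211 [55 59 60] [96 21 60]
rib ((597.3967895507812, 308.2083740234375), (98.6061782836914, 34.68344497680664), 63.75538635253906) [[560.0407  271.6563 ]
 [591.14874 256.31915]
 [634.75287 344.76044]
 [603.64484 360.0976 ]]
```

View pics/z.png

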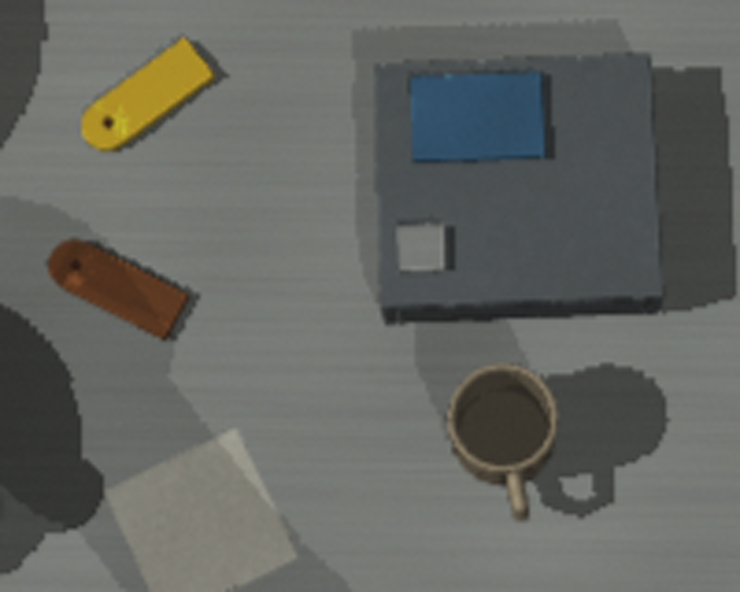

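```bash
python3 - <<'E'
from h import *
c=load('top')
f=lambda x,y,z: ray(c,x/3.7+180-.36,y/3.7+130-.36,z)
C=[f(*p,.062) for p in[(376,66),(650,54),(660,298),(385,308)]]
TL,TR,BR,BL=C
for p in C: print(p.round(4))
print('case',np.mean(C,0), 'yaw', [np.degrees(np.arctan2(*(a-b)[1::-1])) for a,b in((TL,BL),(TR,BR))], [np.degrees(np.arctan2(-(a-b)[0],(a-b)[1])) for a,b in((TL,TR),(BL,BR))])
print('sizes',np.linalg.norm(TL-BL),np.linalg.norm(TL-TR))
print('plate',f(423,246,.071)); print('mug',f(502,422,.085)); print('handle',f(520,516,.045)); 
for p in [(110,490),(236,430),(298,553),(160,610)]: print('sheet',f(*p,.0))
s=load('side')
for n,x in(('jar',(162,265,.078)),('tub',(434,261,.071))): print(n,ray(c,*x))
for n,X in(('mugbase',f(502,422,.085)*[1,1,0]),('plate',f(423,246,.071)),('TL',TL),('BL',BL),('BR',BR)): print(n,proj(s,X))
E
```

```text
[0.7407 0.1264 0.062 ]
[ 0.7509 -0.061   0.062 ]
[ 0.5802 -0.0672  0.062 ]
[0.5719 0.1171 0.062 ]
case [0.66093337 0.02881642 0.062     ] yaw [np.float64(3.1389174793942742), np.float64(2.087487393345493)] [np.float64(3.1240444493450856), np.float64(2.58411775147963)]
sizes 0.16907600608701234 0.18762166966971885
plate [0.61258655 0.09191008 0.071     ]
mug [0.49161593 0.03785366 0.085     ]
handle [0.4345892  0.02561839 0.045     ]
sheet [0.45565237 0.30732196 0.        ]
sheet [0.49795913 0.22214575 0.        ]
sheet [0.41324999 0.17721409 0.        ]
sheet [0.37377201 0.27003292 0.        ]
jar [0.43799194 0.40681709 0.078     ]
tub [ 0.45338366 -0.25111009  0.071     ]
mugbase [306.26422588 266.24907925]
plate [354.11643133 220.95353184]
TL [402.94877763 206.44972194]
BL [334.31489968 218.29436012]
BR [356.35455474 280.45698892]
```

```bash
cat >> h.py <<'E'
from scipy.spatial.transform import Rotation as Ro
CO=np.array([.661,.029]); TH=.047
def cw(x,y): return CO+Ro.from_euler('z',TH).as_matrix()[:2,:2]@[x,y]   # case frame -> world
def pose(): s=telemetry.read_state(); return s,np.array(s['ee_pos']),Ro.from_quat(s['eef_rot']).as_matrix()
def plan(pts,yaw=None):
    "pts: world grasp-point targets (x,y,z); prints spin, then shift in cm in tool axes after the spin"
    s,p,R=pose(); p=p+R[:,2]*.164; y0=np.arctan2(R[1,1],R[0,1]); spin=0
    if yaw is not None: spin=-((yaw-y0+np.pi/2)%np.pi-np.pi/2)
    R=R@Ro.from_euler('z',spin).as_matrix(); print('t',s['time'],'grasp',p.round(4),'yaw',round(y0,3),'spin',round(spin,3),'j',np.round(s['joint_positions'],2),'F',np.round(s['ft_force'],1),'w',round(s['width'],4))
    for q in pts: print((R.T@(np.array(q)-p)*100).round(2),'n>=',int(np.ceil(np.linalg.norm(np.array(q)-p)/.05))); p=np.array(q)
E
python3 - <<'E'
from h import *
plan([(.491,.038,.2),(.491,.038,.05),(*cw(-.165,.15),.05)],np.pi/2+TH)
E
```

```text
t 0.1 grasp [0.1544 0.6053 0.2401] yaw 1.321 spin -0.297 j [-1.34  0.33 -0.06  1.46  0.02  1.35 -0.09] F [ 0.1 -0.5  0.1] w 0.0869
[-30.96 -58.25   4.06] n>= 14
[-0.    0.02 15.  ] n>= 4
[-0.44 13.3  -0.02] n>= 3
```

>>> move_arm:
  steps:
    - {"spin": -0.1}
    - {"spin": -0.1}
    - {"spin": -0.097}
    - {"dx": -1.72,"dy": -3.236}
    - {"dx": -1.72,"dy": -3.236}
    - {"dx": -1.72,"dy": -3.236}
    - {"dx": -1.72,"dy": -3.236}
    - {"dx": -1.72,"dy": -3.236}
    - {"dx": -1.72,"dy": -3.236}
    - {"dx": -1.72,"dy": -3.236}
    - {"dx": -1.72,"dy": -3.236}
    - {"dx": -1.72,"dy": -3.236}
  claw: 8.7
  squeeze: 6

```text
$.steps[0]: bad value
```

>>> move_arm:
  steps:
    - {"dx": -1.72,"dy": -3.236}
    - {"dx": -1.72,"dy": -3.236}
    - {"dx": -1.72,"dy": -3.236}
    - {"dx": -1.72,"dy": -3.236}
    - {"dx": -1.72,"dy": -3.236}
    - {"dx": -1.72,"dy": -3.236}
    - {"dx": -1.72,"dy": -3.236}
    - {"dx": -1.72,"dy": -3.236}
    - {"dx": -1.72,"dy": -3.236}
    - {"dz": 2}
    - {"dz": 2}
    - {}

```text
$.steps[0]: bad value
```

```bash
python3 - <<'E'
from h import *
plan([(.491,.038,.13),(.491,.038,.05)],np.pi/2+TH)
c=snap('side','s1.png'); d=snap('top','t1.png')
a=c['img'][180:340,220:420,::-1]; b=d['img'][160:320,220:420,::-1]
cv2.imwrite('pics/v1.png',cv2.resize(np.hstack([a,b]),None,fx=2,fy=2))
E
```

```text
t 0.1 grasp [0.1544 0.6053 0.2401] yaw 1.321 spin -0.297 j [-1.34  0.33 -0.06  1.46  0.02  1.35 -0.09] F [ 0.1 -0.5  0.1] w 0.0869
[-30.96 -58.24  11.06] n>= 14
[-0.    0.01  8.  ] n>= 2
```

View pics/v1.png

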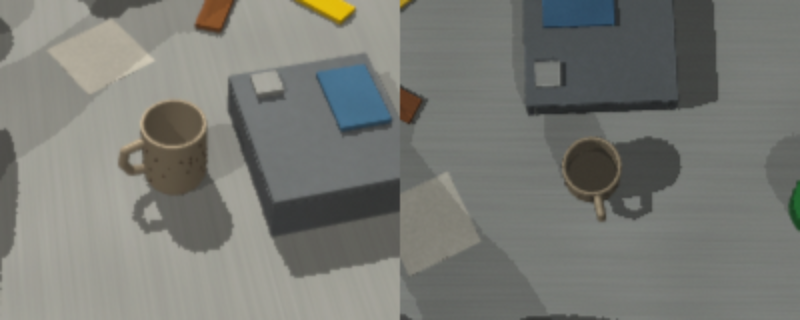

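The move was refused, probably because every row needs all four fields. The picture just shows the unmoved scene, with the mug in front of the drawer.

>>> move_arm:
  steps:
    - {"dx": 0,"dy": 0,"dz": 0,"spin": -0.1}
    - {"dx": 0,"dy": 0,"dz": 0,"spin": -0.1}
    - {"dx": 0,"dy": 0,"dz": 0,"spin": -0.097}
    - {"dx": -1.72,"dy": -3.236,"dz": 0,"spin": 0}
    - {"dx": -1.72,"dy": -3.236,"dz": 0,"spin": 0}
    - {"dx": -1.72,"dy": -3.236,"dz": 0,"spin": 0}
    - {"dx": -1.72,"dy": -3.236,"dz": 0,"spin": 0}
    - {"dx": -1.72,"dy": -3.236,"dz": 0,"spin": 0}
    - {"dx": -1.72,"dy": -3.236,"dz": 0,"spin": 0}
    - {"dx": -1.72,"dy": -3.236,"dz": 0,"spin": 0}
    - {"dx": -1.72,"dy": -3.236,"dz": 0,"spin": 0}
    - {"dx": -1.72,"dy": -3.236,"dz": 0,"spin": 0}
  claw: 8.7
  squeeze: 6

```text
time: 1.4
ee_pos: [0.3234, 0.3205, 0.4048]
eef_rot: [-0.024, 1.0, 0.0, 0.0]
ft_force: [-0.1, -0.1, 0.4]
width: 0.0869
grip_force: 0.0
```

>>> move_arm:
  steps:
    - {"dx": -1.72,"dy": -3.236,"dz": 0,"spin": 0}
    - {"dx": -1.72,"dy": -3.236,"dz": 0,"spin": 0}
    - {"dx": -1.72,"dy": -3.236,"dz": 0,"spin": 0}
    - {"dx": -1.72,"dy": -3.236,"dz": 0,"spin": 0}
    - {"dx": -1.72,"dy": -3.236,"dz": 0,"spin": 0}
    - {"dx": -1.72,"dy": -3.236,"dz": 0,"spin": 0}
    - {"dx": -1.72,"dy": -3.236,"dz": 0,"spin": 0}
    - {"dx": -1.72,"dy": -3.236,"dz": 0,"spin": 0}
    - {"dx": -1.72,"dy": -3.236,"dz": 0,"spin": 0}
    - {"dx": 0,"dy": 0,"dz": 2,"spin": 0}
    - {"dx": 0,"dy": 0,"dz": 2,"spin": 0}
    - {"dx": 0,"dy": 0,"dz": 0,"spin": 0}

```text
time: 2.6
ee_pos: [0.4905, 0.0382, 0.3625]
eef_rot: [-0.023, 1.0, -0.001, -0.002]
ft_force: [-0.2, 1.3, -0.2]
width: 0.0867
grip_force: 0.0
```

```bash
python3 - <<'E'
from h import *
plan([(.491,.038,.13),(.491,.038,.05)],np.pi/2+TH)
c=snap('side','s1.png'); d=snap('top','t1.png')
a=c['img'][120:340,200:400,::-1]; b=d['img'][120:340,220:420,::-1]
cv2.imwrite('pics/v2.png',cv2.resize(np.hstack([a,b]),None,fx=2,fy=2))
E
```

```text
t 2.6 grasp [0.4898 0.038  0.1985] yaw 1.618 spin -0.0 j [-0.65  0.06  0.5   1.88 -0.03  1.21  1.48] F [-0.2  1.3 -0.2] w 0.0867
[-0.14  0.    6.85] n>= 2
[-0.03  0.01  8.  ] n>= 2
```

View pics/v2.png

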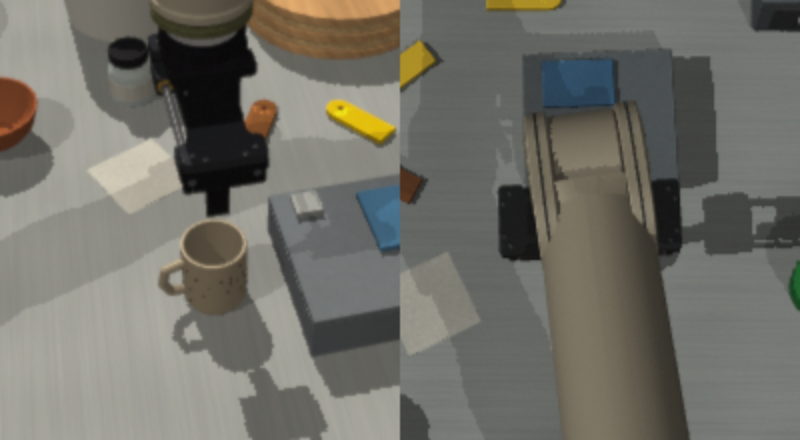

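The gripper is over the mug and lined up. I'll descend, close gently, and slide it.

>>> move_arm:
  steps:
    - {"dx": -0.1,"dy": 0,"dz": 3,"spin": 0}
    - {"dx": 0,"dy": 0,"dz": 3,"spin": 0}
    - {"dx": 0,"dy": 0,"dz": 2,"spin": 0}
    - {"dx": 0,"dy": 0,"dz": 1.5,"spin": 0}
    - {"dx": 0,"dy": 0,"dz": 1.5,"spin": 0}
    - {"dx": 0,"dy": 0,"dz": 1.5,"spin": 0}
    - {"dx": 0,"dy": 0,"dz": 1.2,"spin": 0}
    - {"dx": 0,"dy": 0,"dz": 0.9,"spin": 0}
    - {"dx": 0,"dy": 0,"dz": 0,"spin": 0}

```text
time: 3.6
ee_pos: [0.4921, 0.0386, 0.2182]
eef_rot: [-0.024, 1.0, -0.0, -0.001]
ft_force: [0.4, 0.9, -0.1]
width: 0.0872
grip_force: 0.0
```

>>> move_arm:
  steps:
    - {"dx": 0,"dy": 0,"dz": 0,"spin": 0}
    - {"dx": 0,"dy": 0,"dz": 0,"spin": 0}
    - {"dx": 0,"dy": 0,"dz": 0,"spin": 0}
    - {"dx": 0,"dy": 0,"dz": 0,"spin": 0}
    - {"dx": 0,"dy": 0,"dz": 0,"spin": 0}
    - {"dx": 0,"dy": 0,"dz": 0,"spin": 0}
  claw: 6.8
  squeeze: 6

```text
time: 4.2
ee_pos: [0.4926, 0.0381, 0.2193]
eef_rot: [-0.023, 1.0, 0.0, 0.001]
ft_force: [-0.2, -1.8, 6.4]
width: 0.0722
grip_force: 6.0
```

>>> move_arm:
  steps:
    - {"dx": 0,"dy": 0.4,"dz": 0,"spin": 0}
    - {"dx": 0,"dy": 0.9,"dz": 0,"spin": 0}
    - {"dx": 0,"dy": 1.3,"dz": 0,"spin": 0}
    - {"dx": 0,"dy": 1.5,"dz": 0,"spin": 0}
    - {"dx": 0,"dy": 1.5,"dz": 0,"spin": 0}
    - {"dx": 0,"dy": 1.5,"dz": 0,"spin": 0}
    - {"dx": 0,"dy": 1.5,"dz": 0,"spin": 0}
    - {"dx": 0,"dy": 1.5,"dz": 0,"spin": 0}
    - {"dx": 0,"dy": 1.4,"dz": 0,"spin": 0}
    - {"dx": 0,"dy": 1.2,"dz": 0,"spin": 0}
    - {"dx": 0,"dy": 0.6,"dz": 0,"spin": 0}
    - {"dx": 0,"dy": 0,"dz": 0,"spin": 0}

```text
time: 5.4
ee_pos: [0.4864, 0.1715, 0.2193]
eef_rot: [-0.024, 1.0, -0.0, 0.001]
ft_force: [0.7, -2.5, 6.2]
width: 0.0725
grip_force: 6.0
```

>>> move_arm:
  steps:
    - {"dx": 0,"dy": 0,"dz": 0,"spin": 0}
    - {"dx": 0,"dy": 0,"dz": 0,"spin": 0}
    - {"dx": 0,"dy": 0,"dz": 0,"spin": 0}
    - {"dx": 0,"dy": 0,"dz": 0,"spin": 0}
  claw: 8.7

```text
time: 5.8
ee_pos: [0.4858, 0.1714, 0.2186]
eef_rot: [-0.024, 1.0, 0.0, -0.0]
ft_force: [0.3, -0.4, 0.3]
width: 0.0862
grip_force: 0.0
```

```bash
python3 - <<'E'
from h import *
plan([(*cw(-.165,.15),.2),(*cw(-.048,.063),.2),(*cw(-.048,.063),.11)],np.pi/2+TH)
c=snap('side','s2.png')
cv2.imwrite('pics/v3.png',cv2.resize(c['img'][120:340,200:440,::-1],None,fx=2,fy=2))
E
```

```text
t 5.8 grasp [0.4858 0.1714 0.0546] yaw 1.618 spin 0.0 j [-0.79  0.3   0.41  1.96 -0.15  0.91  1.31] F [ 0.3 -0.4  0.3] w 0.0862
[ -0.33  -0.05 -14.54] n>= 3
[-11.7  -8.7  -0. ] n>= 3
[-0. -0.  9.] n>= 2
```

View pics/v3.png

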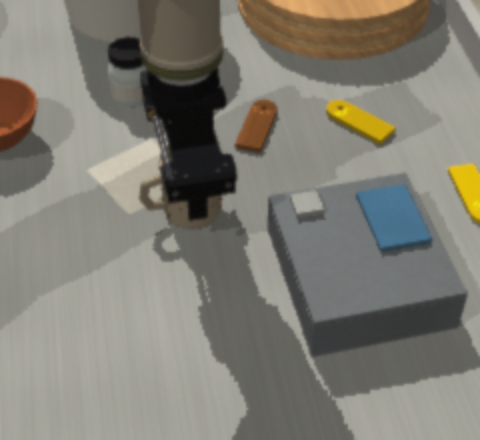

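The mug stands upright to the left of the drawer's path. Next I'll lift, close the fingers, and go to the plate.

>>> move_arm:
  steps:
    - {"dx": 0,"dy": 0,"dz": -1.5,"spin": 0}
    - {"dx": 0,"dy": 0,"dz": -2.5,"spin": 0}
    - {"dx": 0,"dy": 0,"dz": -3,"spin": 0}
    - {"dx": 0,"dy": 0,"dz": -3,"spin": 0}
    - {"dx": 0,"dy": 0,"dz": -3,"spin": 0}
    - {"dx": 0,"dy": 0,"dz": 0,"spin": 0}

```text
time: 6.45
ee_pos: [0.4869, 0.1715, 0.3526]
eef_rot: [-0.024, 1.0, 0.002, 0.003]
ft_force: [1.2, 0.4, 0.0]
width: 0.0871
grip_force: 0.0
```

>>> move_arm:
  steps:
    - {"dx": -3.0,"dy": -2.0,"dz": 0,"spin": 0}
    - {"dx": -3.0,"dy": -2.0,"dz": 0,"spin": 0}
    - {"dx": -3.0,"dy": -2.0,"dz": 0,"spin": 0}
    - {"dx": -3.1,"dy": -2.0,"dz": 0,"spin": 0}
    - {"dx": -0.1,"dy": -0.6,"dz": 0,"spin": 0}
    - {"dx": 0,"dy": 0,"dz": 2.5,"spin": 0}
    - {"dx": 0,"dy": 0,"dz": 2.5,"spin": 0}
    - {"dx": 0,"dy": 0,"dz": 0,"spin": 0}
    - {"dx": 0,"dy": 0,"dz": 0,"spin": 0}
  claw: 0

```text
time: 7.35
ee_pos: [0.6116, 0.0913, 0.2987]
eef_rot: [-0.024, 1.0, -0.0, -0.0]
ft_force: [1.1, 0.5, 1.0]
width: 0.0228
grip_force: 0.0
```

```bash
python3 - <<'E'
from h import *
plan([(.6125,.0915,.092),(.6125,.0915,.082)],np.pi/2+TH)
E
```

```text
t 7.35 grasp [0.6115 0.0913 0.1347] yaw 1.618 spin 0.0 j [-0.61  0.42  0.49  1.63 -0.22  1.14  1.56] F [1.1 0.5 1. ] w 0.0228
[-0.11  0.02  4.27] n>= 1
[-0.  0.  1.] n>= 1
```

>>> move_arm:
  steps:
    - {"dx": -0.1,"dy": 0,"dz": 1.5,"spin": 0}
    - {"dx": 0,"dy": 0,"dz": 1.2,"spin": 0}
    - {"dx": 0,"dy": 0,"dz": 1.0,"spin": 0}
    - {"dx": 0,"dy": 0,"dz": 0.5,"spin": 0}
    - {"dx": 0,"dy": 0,"dz": 0.3,"spin": 0}
    - {"dx": 0,"dy": 0,"dz": 0.2,"spin": 0}
    - {"dx": 0,"dy": 0,"dz": 0.2,"spin": 0}
    - {"dx": 0,"dy": 0,"dz": 0.2,"spin": 0}
    - {"dx": 0,"dy": 0,"dz": 0,"spin": 0}
    - {"dx": 0,"dy": 0,"dz": 0,"spin": 0}

```text
time: 8.35
ee_pos: [0.6129, 0.0912, 0.2479]
eef_rot: [-0.024, 1.0, 0.0, 0.0]
ft_force: [-2.9, 0.1, 3.4]
width: 0.0005
grip_force: 1.9
```

>>> move_arm:
  steps:
    - {"dx": 0,"dy": 0,"dz": 0.15,"spin": 0}
    - {"dx": 0,"dy": 0,"dz": 0.15,"spin": 0}
    - {"dx": 0,"dy": 0,"dz": 0,"spin": 0}
    - {"dx": 0,"dy": 0,"dz": 0,"spin": 0}
    - {"dx": 0,"dy": 0,"dz": 0,"spin": 0}

```text
time: 8.85
ee_pos: [0.6131, 0.091, 0.2465]
eef_rot: [-0.024, 1.0, 0.0, 0.0]
ft_force: [-9.2, -0.8, 19.6]
width: 0.0006
grip_force: 9.8
```

```bash
python3 - <<'E'
from h import *
plan([(.613,.091,.16),(*cw(-.11,0),.16)],np.pi/2+TH)
c=snap('side','s3.png')
cv2.imwrite('pics/v4.png',cv2.resize(c['img'][120:340,200:440,::-1],None,fx=2,fy=2))
E
```

```text
t 8.85 grasp [0.6132 0.0912 0.0825] yaw 1.618 spin 0.0 j [-0.59  0.48  0.48  1.67 -0.25  1.05  1.58] F [-9.2 -0.8 19.6] w 0.0006
[ 0.01 -0.01 -7.75] n>= 2
[ 6.5  -6.42 -0.01] n>= 2
```

View pics/v4.png

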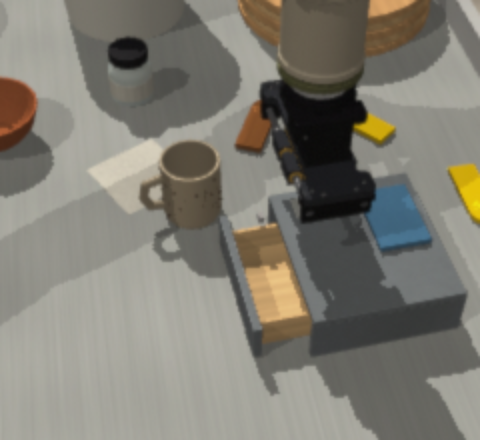

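The drawer has sprung out about 60 mm and the mug is clear of it. Next I'll lower the closed fingertips behind the panel.

>>> move_arm:
  steps:
    - {"dx": 0,"dy": 0,"dz": -0.8,"spin": 0}
    - {"dx": 0,"dy": 0,"dz": -1.5,"spin": 0}
    - {"dx": 0,"dy": 0,"dz": -2.5,"spin": 0}
    - {"dx": 0,"dy": 0,"dz": -2.5,"spin": 0}
    - {"dx": 2.2,"dy": -2.1,"dz": 0,"spin": 0}
    - {"dx": 2.2,"dy": -2.1,"dz": 0,"spin": 0}
    - {"dx": 2.2,"dy": -2.1,"dz": 0,"spin": 0}
    - {"dx": 0,"dy": 0,"dz": 0,"spin": 0}
    - {"dx": 0,"dy": 0,"dz": 0,"spin": 0}

```text
time: 9.8
ee_pos: [0.55, 0.025, 0.3185]
eef_rot: [-0.023, 1.0, 0.0, 0.001]
ft_force: [0.0, 1.4, 0.2]
width: 0.0005
grip_force: 0.0
```

```bash
python3 - <<'E'
from h import *
plan([(*cw(-.111,0),.09),(*cw(-.111,0),.043),(*cw(-.185,0),.043)],np.pi/2+TH)
c=snap('top','t3.png')
s=load('side');d=snap('side','s4.png')
# pixel of panel top outer corners not occluded: view
cv2.imwrite('pics/v5.png',cv2.resize(d['img'][160:320,260:440,::-1],None,fx=4,fy=3.7))
E
```

```text
t 9.8 grasp [0.5502 0.0252 0.1545] yaw 1.617 spin -0.0 j [-0.59  0.25  0.54  1.8  -0.14  1.13  1.61] F [0.  1.4 0.2] w 0.0005
[ 0.03 -0.15  6.45] n>= 2
[ 0.01 -0.    4.7 ] n>= 1
[ 7.4  -0.   -0.01] n>= 2
```

View pics/v5.png

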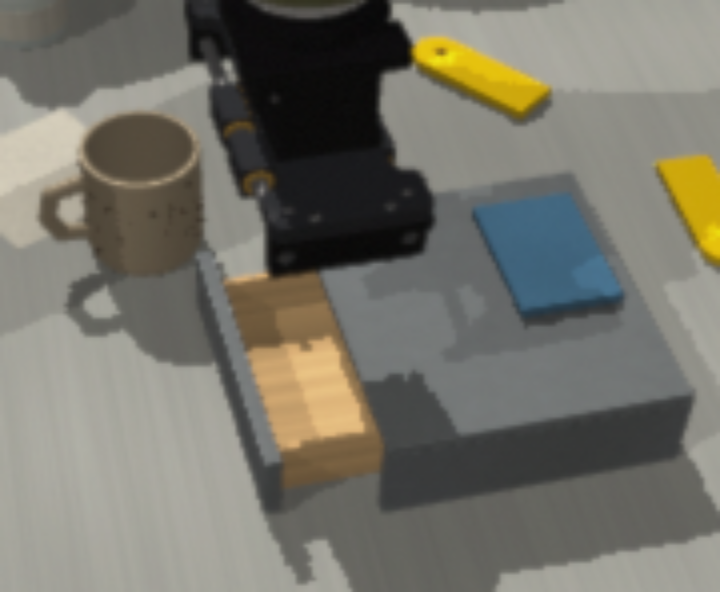

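The drawer interior is uncovered and the fingers are above the gap. I'll lower and pull.

>>> move_arm:
  steps:
    - {"dx": 0,"dy": 0,"dz": 2.5,"spin": 0}
    - {"dx": 0,"dy": 0,"dz": 2.5,"spin": 0}
    - {"dx": 0,"dy": 0,"dz": 2,"spin": 0}
    - {"dx": 0,"dy": 0,"dz": 1.5,"spin": 0}
    - {"dx": 0,"dy": 0,"dz": 1.5,"spin": 0}
    - {"dx": 0,"dy": 0,"dz": 1.1,"spin": 0}
    - {"dx": 0,"dy": 0,"dz": 0,"spin": 0}
    - {"dx": 0,"dy": 0,"dz": 0,"spin": 0}

```text
time: 10.7
ee_pos: [0.5502, 0.0251, 0.2071]
eef_rot: [-0.024, 1.0, 0.0, 0.0]
ft_force: [0.3, -0.4, 1.1]
width: 0.0007
grip_force: 0.0
```

>>> move_arm:
  steps:
    - {"dx": 0.5,"dy": 0,"dz": 0,"spin": 0}
    - {"dx": 0.7,"dy": 0,"dz": 0,"spin": 0}
    - {"dx": 0.8,"dy": 0,"dz": 0,"spin": 0}
    - {"dx": 0.8,"dy": 0,"dz": 0,"spin": 0}
    - {"dx": 0.8,"dy": 0,"dz": 0,"spin": 0}
    - {"dx": 0.8,"dy": 0,"dz": 0,"spin": 0}
    - {"dx": 0.8,"dy": 0,"dz": 0,"spin": 0}
    - {"dx": 0.8,"dy": 0,"dz": 0,"spin": 0}
    - {"dx": 0.7,"dy": 0,"dz": 0,"spin": 0}
    - {"dx": 0.5,"dy": 0,"dz": 0,"spin": 0}
    - {"dx": 0.2,"dy": 0,"dz": 0,"spin": 0}
    - {"dx": 0,"dy": 0,"dz": 0,"spin": 0}

```text
time: 11.9
ee_pos: [0.4766, 0.0217, 0.207]
eef_rot: [-0.024, 1.0, 0.0, 0.002]
ft_force: [8.3, -0.2, -4.8]
width: 0.0005
grip_force: 4.0
```

```bash
python3 - <<'E'
from h import *
plan([(*cw(-.188,0),.043)],np.pi/2+TH)
E
```

```text
t 11.9 grasp [0.4771 0.0218 0.043 ] yaw 1.618 spin 0.0 j [-0.61  0.25  0.52  2.07 -0.16  0.86  1.62] F [ 8.3 -0.2 -4.8] w 0.0005
[ 0.4  -0.14 -0.  ] n>= 1
```

>>> move_arm:
  steps:
    - {"dx": 0.2,"dy": 0,"dz": 0,"spin": 0}
    - {"dx": 0.2,"dy": 0,"dz": 0,"spin": 0}
    - {"dx": 0,"dy": 0,"dz": 0,"spin": 0}
    - {"dx": 0,"dy": 0,"dz": 0,"spin": 0}

```text
time: 12.3
ee_pos: [0.4751, 0.0218, 0.2076]
eef_rot: [-0.024, 1.0, -0.0, 0.006]
ft_force: [25.0, 0.1, -21.3]
width: 0.0006
grip_force: 12.8
```

End stop reached, so the drawer is fully open. I'll back off and lift.

>>> move_arm:
  steps:
    - {"dx": -0.6,"dy": 0,"dz": 0,"spin": 0}
    - {"dx": -0.8,"dy": 0,"dz": 0,"spin": 0}
    - {"dx": 0,"dy": 0,"dz": -2,"spin": 0}
    - {"dx": 0,"dy": 0,"dz": -3,"spin": 0}
    - {"dx": 0,"dy": 0,"dz": -4,"spin": 0}
    - {"dx": 0,"dy": 0,"dz": -4,"spin": 0}
    - {"dx": 0,"dy": 0,"dz": 0,"spin": 0}

```text
time: 13.0
ee_pos: [0.4873, 0.022, 0.3413]
eef_rot: [-0.023, 1.0, 0.001, 0.003]
ft_force: [0.1, -0.4, 0.2]
width: 0.0006
grip_force: 0.0
```

```bash
python3 - <<'E'
from h import *
plan([(.5974,.3082,.17)]); plan([],-.458)
E
```

```text
t 13.0 grasp [0.4883 0.0224 0.1773] yaw 1.618 spin 0 j [-0.66  0.07  0.55  1.93 -0.04  1.15  1.52] F [ 0.1 -0.4  0.2] w 0.0006
[-12.24  28.04   0.86] n>= 7
t 13.0 grasp [0.4883 0.0224 0.1773] yaw 1.618 spin -1.066 j [-0.66  0.07  0.55  1.93 -0.04  1.15  1.52] F [ 0.1 -0.4  0.2] w 0.0006
```

Shift over to the rib, then spin +2.076.

>>> move_arm:
  steps:
    - {"dx": -1.53,"dy": 3.5,"dz": 0,"spin": 0}
    - {"dx": -1.53,"dy": 3.5,"dz": 0,"spin": 0}
    - {"dx": -1.53,"dy": 3.5,"dz": 0,"spin": 0}
    - {"dx": -1.53,"dy": 3.5,"dz": 0,"spin": 0}
    - {"dx": -1.53,"dy": 3.5,"dz": 0,"spin": 0}
    - {"dx": -1.53,"dy": 3.5,"dz": 0,"spin": 0}
    - {"dx": -1.53,"dy": 3.5,"dz": 0,"spin": 0}
    - {"dx": -1.53,"dy": 3.5,"dz": 0,"spin": 0}
    - {"dx": 0,"dy": 0,"dz": 0,"spin": 0.129}
    - {"dx": 0,"dy": 0,"dz": 0,"spin": 0.13}
    - {"dx": 0,"dy": 0,"dz": 0,"spin": 0.13}
    - {"dx": 0,"dy": 0,"dz": 0,"spin": 0.13}
  claw: 6

```text
time: 14.2
ee_pos: [0.5949, 0.3076, 0.3352]
eef_rot: [0.236, 0.972, -0.001, -0.001]
ft_force: [0.0, 0.6, -0.6]
width: 0.0604
grip_force: 0.0
```

>>> move_arm:
  steps:
    - {"dx": 0,"dy": 0,"dz": 0,"spin": 0.13}
    - {"dx": 0,"dy": 0,"dz": 0,"spin": 0.13}
    - {"dx": 0,"dy": 0,"dz": 0,"spin": 0.13}
    - {"dx": 0,"dy": 0,"dz": 0,"spin": 0.13}
    - {"dx": 0,"dy": 0,"dz": 0,"spin": 0.13}
    - {"dx": 0,"dy": 0,"dz": 0,"spin": 0.13}
    - {"dx": 0,"dy": 0,"dz": 0,"spin": 0.13}
    - {"dx": 0,"dy": 0,"dz": 0,"spin": 0.13}
    - {"dx": 0,"dy": 0,"dz": 0,"spin": 0.13}
    - {"dx": 0,"dy": 0,"dz": 0,"spin": 0.13}
    - {"dx": 0,"dy": 0,"dz": 0,"spin": 0.13}
    - {"dx": 0,"dy": 0,"dz": 0,"spin": 0.127}

```text
time: 15.4
ee_pos: [0.5948, 0.3076, 0.3354]
eef_rot: [0.851, 0.526, -0.001, -0.0]
ft_force: [-0.3, -0.2, -0.1]
width: 0.06
grip_force: 0.0
```

```bash
python3 - <<'E'
from h import *
plan([(.5974,.3082,.06),(.5974,.3082,.021)],-.458)
E
```

```text
t 15.4 grasp [0.5945 0.3074 0.1714] yaw -0.463 spin -0.005 j [-1.1   0.59  0.82  1.45 -0.43  1.29 -0.71] F [-0.3 -0.2 -0.1] w 0.06
[ 0.22  0.24 11.14] n>= 3
[0.01 0.01 3.9 ] n>= 1
```

>>> move_arm:
  steps:
    - {"dx": 0.22,"dy": 0.24,"dz": 2,"spin": 0}
    - {"dx": 0,"dy": 0,"dz": 3,"spin": 0}
    - {"dx": 0,"dy": 0,"dz": 3,"spin": 0}
    - {"dx": 0,"dy": 0,"dz": 2.5,"spin": 0}
    - {"dx": 0,"dy": 0,"dz": 2,"spin": 0}
    - {"dx": 0,"dy": 0,"dz": 1.2,"spin": 0}
    - {"dx": 0,"dy": 0,"dz": 0.8,"spin": 0}
    - {"dx": 0,"dy": 0,"dz": 0.4,"spin": 0}
    - {"dx": 0,"dy": 0,"dz": 0,"spin": 0}
    - {"dx": 0,"dy": 0,"dz": 0,"spin": 0}

```text
time: 16.4
ee_pos: [0.5985, 0.3086, 0.1886]
eef_rot: [0.849, 0.528, 0.001, -0.0]
ft_force: [-0.0, -0.2, -0.5]
width: 0.0596
grip_force: 0.0
```

>>> move_arm:
  steps:
    - {"dx": 0,"dy": 0,"dz": 0,"spin": 0}
    - {"dx": 0,"dy": 0,"dz": 0,"spin": 0}
    - {"dx": 0,"dy": 0,"dz": 0,"spin": 0}
    - {"dx": 0,"dy": 0,"dz": 0,"spin": 0}
    - {"dx": 0,"dy": 0,"dz": 0,"spin": 0}
  claw: 2.5
  squeeze: 15

```text
time: 16.9
ee_pos: [0.5982, 0.3086, 0.1879]
eef_rot: [0.849, 0.528, 0.0, -0.0]
ft_force: [-0.6, 0.1, 1.9]
width: 0.0356
grip_force: 15.0
```

Rib gripped. I'll lift, spin to −0.505, and look.

>>> move_arm:
  steps:
    - {"dx": 0,"dy": 0,"dz": -1.5,"spin": 0}
    - {"dx": 0,"dy": 0,"dz": -3,"spin": 0}
    - {"dx": 0,"dy": 0,"dz": -3.5,"spin": 0}
    - {"dx": 0,"dy": 0,"dz": -3.5,"spin": 0}
    - {"dx": 0,"dy": 0,"dz": -3.5,"spin": 0}
    - {"dx": 0,"dy": 0,"dz": 0,"spin": -0.1}
    - {"dx": 0,"dy": 0,"dz": 0,"spin": -0.1}
    - {"dx": 0,"dy": 0,"dz": 0,"spin": -0.1}
    - {"dx": 0,"dy": 0,"dz": 0,"spin": -0.1}
    - {"dx": 0,"dy": 0,"dz": 0,"spin": -0.105}
    - {"dx": 0,"dy": 0,"dz": 0,"spin": 0}

```text
time: 18.0
ee_pos: [0.5983, 0.3081, 0.3389]
eef_rot: [0.69, 0.724, 0.0, 0.0]
ft_force: [0.8, 0.3, -0.5]
width: 0.0355
grip_force: 15.0
```

```bash
python3 - <<'E'
from h import *
plan([(*cw(-.14,0),.17),(*cw(-.14,0),.036)],TH)
c=snap('top','t5.png');d=snap('side','s5.png')
a=cv2.resize(c['img'][130:290,180:380,::-1],None,fx=2,fy=2); b=cv2.resize(d['img'][180:340,240:440,::-1],None,fx=2,fy=2)
cv2.imwrite('pics/v6.png',np.hstack([a,b]))
E
```

```text
t 18.0 grasp [0.5984 0.3082 0.1749] yaw 0.048 spin 0.001 j [-1.03  0.56  0.71  1.44 -0.37  1.28 -0.25] F [ 0.8  0.3 -0.5] w 0.0355
[-28.18  -9.06   0.46] n>= 6
[-1.00e-02 -1.00e-02  1.34e+01] n>= 3
```

View pics/v6.png

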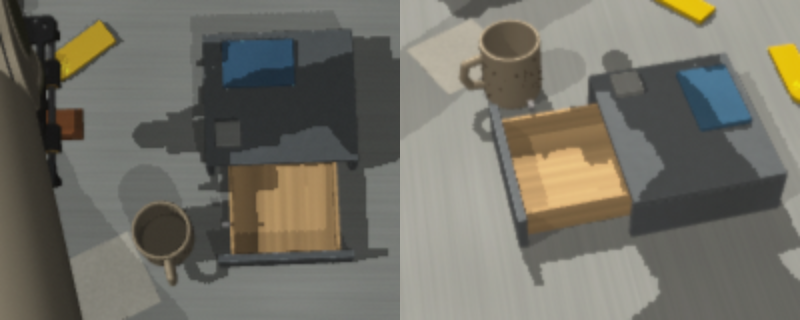

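The drawer is fully open and the rib is held. Checking the interior's centre, then moving over.

```bash
python3 - <<'E'
from h import *
c=load('top')
for p in[(231,165),(338,163),(341,250),(231,253)]: print(ray(c,180+p[0]/2-.25,130+p[1]/2-.25,.041).round(4))
print(cw(-.14,0))
E
```

```text
[0.5781 0.0894 0.041 ]
[ 0.5818 -0.0452  0.041 ]
[ 0.4714 -0.0488  0.041 ]
[0.4666 0.0877 0.041 ]
[0.5211546  0.02242242]
```

>>> move_arm:
  steps:
    - {"dx": -3.1,"dy": -1.0,"dz": 0,"spin": 0}
    - {"dx": -3.1,"dy": -1.0,"dz": 0,"spin": 0}
    - {"dx": -3.1,"dy": -1.0,"dz": 0,"spin": 0}
    - {"dx": -3.1,"dy": -1.0,"dz": 0,"spin": 0}
    - {"dx": -3.1,"dy": -1.0,"dz": 0,"spin": 0}
    - {"dx": -3.1,"dy": -1.0,"dz": 0,"spin": 0}
    - {"dx": -3.1,"dy": -1.0,"dz": 0,"spin": 0}
    - {"dx": -3.1,"dy": -1.0,"dz": 0,"spin": 0}
    - {"dx": -3.1,"dy": -1.0,"dz": 0,"spin": 0}
    - {"dx": -0.3,"dy": 0,"dz": 0,"spin": 0}
    - {"dx": 0,"dy": 0,"dz": 0,"spin": 0}

```text
time: 19.2
ee_pos: [0.5215, 0.0218, 0.3381]
eef_rot: [0.692, 0.722, 0.001, -0.0]
ft_force: [1.2, 1.2, -0.1]
width: 0.0353
grip_force: 15.0
```

```bash
python3 - <<'E'
from h import *
plan([(*cw(-.14,0),.1),(*cw(-.14,0),.035)],TH)
E
```

```text
t 19.2 grasp [0.5216 0.022  0.1741] yaw 0.043 spin -0.004 j [-0.91  0.19  0.87  1.86 -0.16  1.16  0.07] F [ 1.2  1.2 -0.1] w 0.0353
[ 0.04 -0.04  7.41] n>= 2
[-0.01 -0.    6.5 ] n>= 2
```

>>> move_arm:
  steps:
    - {"dx": 0,"dy": 0.1,"dz": 2,"spin": 0}
    - {"dx": 0,"dy": 0,"dz": 2.5,"spin": 0}
    - {"dx": 0,"dy": 0,"dz": 2.5,"spin": 0}
    - {"dx": 0,"dy": 0,"dz": 2,"spin": 0}
    - {"dx": 0,"dy": 0,"dz": 2,"spin": 0}
    - {"dx": 0,"dy": 0,"dz": 1.4,"spin": 0}
    - {"dx": 0,"dy": 0,"dz": 1,"spin": 0}
    - {"dx": 0,"dy": 0,"dz": 0.5,"spin": 0}
    - {"dx": 0,"dy": 0,"dz": 0,"spin": 0}
    - {"dx": 0,"dy": 0,"dz": 0,"spin": 0}

```text
time: 20.2
ee_pos: [0.5229, 0.0227, 0.1993]
eef_rot: [0.69, 0.723, 0.0, 0.0]
ft_force: [0.2, -0.3, -1.1]
width: 0.0353
grip_force: 15.0
```

>>> move_arm:
  steps:
    - {"dx": 0,"dy": 0,"dz": 0.15,"spin": 0}
    - {"dx": 0,"dy": 0,"dz": 0.05,"spin": 0}
    - {"dx": 0,"dy": 0,"dz": 0,"spin": 0}

```text
time: 20.5
ee_pos: [0.5226, 0.0227, 0.1969]
eef_rot: [0.69, 0.724, 0.0, -0.0]
ft_force: [-0.4, -0.1, -0.5]
width: 0.0357
grip_force: 15.0
```

>>> move_arm:
  steps:
    - {"dx": 0,"dy": 0,"dz": 0,"spin": 0}
    - {"dx": 0,"dy": 0,"dz": 0,"spin": 0}
    - {"dx": 0,"dy": 0,"dz": 0,"spin": 0}
    - {"dx": 0,"dy": 0,"dz": -1,"spin": 0}
    - {"dx": 0,"dy": 0,"dz": -2,"spin": 0}
    - {"dx": 0,"dy": 0,"dz": -3,"spin": 0}
    - {"dx": 0,"dy": 0,"dz": -3,"spin": 0}
    - {"dx": 0,"dy": 0,"dz": -3,"spin": 0}
    - {"dx": 0,"dy": 0,"dz": 0,"spin": 0}
  claw: 4.8

```text
time: 21.4
ee_pos: [0.5237, 0.0221, 0.3209]
eef_rot: [0.691, 0.723, 0.003, 0.001]
ft_force: [0.1, 0.6, -0.9]
width: 0.0481
grip_force: 0.0
```

```bash
python3 - <<'E'
from h import *
plan([(*cw(-.245,0),.16)],TH)
d=snap('side','s6.png'); b=cv2.resize(d['img'][160:340,240:440,::-1],None,fx=3,fy=3)
cv2.imwrite('pics/v7.png',b)
E
```

```text
t 21.4 grasp [0.5247 0.0225 0.1569] yaw 0.046 spin -0.001 j [-0.9   0.22  0.88  1.87 -0.19  1.12  0.09] F [ 0.1  0.6 -0.9] w 0.0481
[ 1.000e-02 -1.085e+01 -3.700e-01] n>= 3
```

View pics/v7.png

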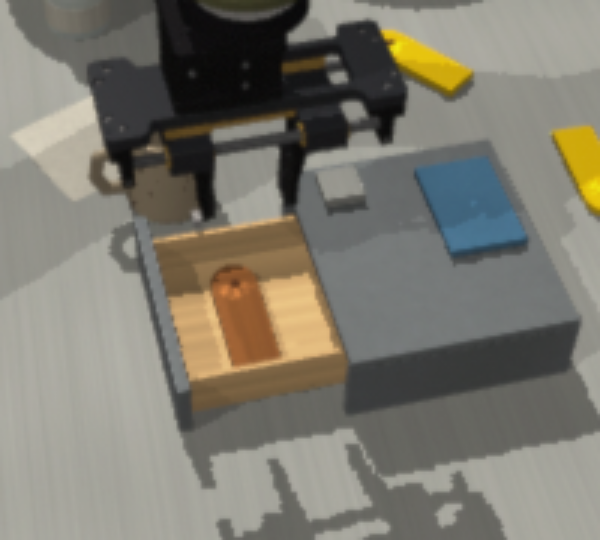

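The rib lies flat in the open drawer. Next I'll go in front of the panel, closed and spun so the pads' narrow side pushes.

>>> move_arm:
  steps:
    - {"dx": 0,"dy": -3,"dz": 0,"spin": 0}
    - {"dx": 0,"dy": -3,"dz": 0,"spin": 0}
    - {"dx": 0,"dy": -3,"dz": 0,"spin": 0}
    - {"dx": 0,"dy": -1.5,"dz": 0,"spin": 0}
    - {"dx": 0,"dy": 0,"dz": 0,"spin": -0.131}
    - {"dx": 0,"dy": 0,"dz": 0,"spin": -0.131}
    - {"dx": 0,"dy": 0,"dz": 0,"spin": -0.131}
    - {"dx": 0,"dy": 0,"dz": 0,"spin": -0.131}
    - {"dx": 0,"dy": 0,"dz": 0,"spin": -0.131}
    - {"dx": 0,"dy": 0,"dz": 0,"spin": -0.131}
    - {"dx": 0,"dy": 0,"dz": 0,"spin": -0.131}
    - {"dx": 0,"dy": 0,"dz": 0,"spin": -0.131}
  claw: 0

```text
time: 22.65
ee_pos: [0.4173, 0.0176, 0.3162]
eef_rot: [0.233, 0.972, -0.0, -0.0]
ft_force: [-0.4, -0.7, 0.4]
width: 0.0002
grip_force: 0.0
```

>>> move_arm:
  steps:
    - {"dx": 0,"dy": 0,"dz": 0,"spin": -0.131}
    - {"dx": 0,"dy": 0,"dz": 0,"spin": -0.131}
    - {"dx": 0,"dy": 0,"dz": 0,"spin": -0.131}
    - {"dx": 0,"dy": 0,"dz": 0,"spin": -0.131}
    - {"dx": 0,"dy": 0,"dz": 0,"spin": 0}
    - {"dx": 0,"dy": 0,"dz": 0,"spin": 0}

```text
time: 23.25
ee_pos: [0.4174, 0.0178, 0.3165]
eef_rot: [-0.022, 1.0, 0.0, -0.0]
ft_force: [-0.4, 0.8, 0.3]
width: 0.0004
grip_force: 0.0
```

```bash
python3 - <<'E'
from h import *
plan([(*cw(-.24,0),.16),(*cw(-.24,0),.043),(*cw(-.094,0),.043)],np.pi/2+TH)
E
```

```text
t 23.25 grasp [0.4174 0.0178 0.1525] yaw 1.615 spin -0.002 j [-1.27 -0.23  1.04  2.13  0.22  1.14  1.29] F [-0.4  0.8  0.3] w 0.0004
[-0.39 -0.03 -0.75] n>= 1
[-1.00e-02 -0.00e+00  1.17e+01] n>= 3
[-1.46e+01  0.00e+00 -1.00e-02] n>= 3
```

>>> move_arm:
  steps:
    - {"dx": 0,"dy": 0,"dz": 2,"spin": 0}
    - {"dx": 0,"dy": 0,"dz": 2,"spin": 0}
    - {"dx": 0,"dy": 0,"dz": 2,"spin": 0}
    - {"dx": 0,"dy": 0,"dz": 2,"spin": 0}
    - {"dx": 0,"dy": 0,"dz": 1.5,"spin": 0}
    - {"dx": 0,"dy": 0,"dz": 1.4,"spin": 0}
    - {"dx": 0,"dy": 0,"dz": 0,"spin": 0}
    - {"dx": 0,"dy": 0,"dz": 0,"spin": 0}

```text
time: 24.05
ee_pos: [0.4176, 0.0172, 0.2078]
eef_rot: [-0.023, 1.0, -0.001, -0.0]
ft_force: [0.3, 0.5, -0.2]
width: 0.0005
grip_force: 0.0
```

```bash
python3 - <<'E'
from h import *
plan([(*cw(-.094,0),.043)],np.pi/2+TH)
E
```

```text
t 24.05 grasp [0.4175 0.017  0.0438] yaw 1.616 spin -0.002 j [-1.24  0.21  1.19  2.23 -0.26  0.85  1.73] F [ 0.3  0.5 -0.2] w 0.0005
[-14.98   0.05   0.07] n>= 3
```

>>> move_arm:
  steps:
    - {"dx": -1,"dy": 0,"dz": 0,"spin": 0}
    - {"dx": -1,"dy": 0,"dz": 0,"spin": 0}
    - {"dx": -1,"dy": 0,"dz": 0,"spin": 0}
    - {"dx": -1,"dy": 0,"dz": 0,"spin": 0}
    - {"dx": -1.2,"dy": 0,"dz": 0,"spin": 0}
    - {"dx": -1.2,"dy": 0,"dz": 0,"spin": 0}
    - {"dx": -1.2,"dy": 0,"dz": 0,"spin": 0}
    - {"dx": -1.2,"dy": 0,"dz": 0,"spin": 0}
    - {"dx": -1.2,"dy": 0,"dz": 0,"spin": 0}
    - {"dx": -1.2,"dy": 0,"dz": 0,"spin": 0}
    - {"dx": -1.2,"dy": 0,"dz": 0,"spin": 0}
    - {"dx": -1,"dy": 0,"dz": 0,"spin": 0}

```text
time: 25.25
ee_pos: [0.5511, 0.0244, 0.2082]
eef_rot: [-0.024, 1.0, 0.001, -0.002]
ft_force: [-24.8, 1.5, 13.6]
width: 0.0003
grip_force: 7.1
```

>>> move_arm:
  steps:
    - {"dx": -0.5,"dy": 0,"dz": 0,"spin": 0}
    - {"dx": -0.4,"dy": 0,"dz": 0,"spin": 0}
    - {"dx": -0.3,"dy": 0,"dz": 0,"spin": 0}
    - {"dx": -0.2,"dy": 0,"dz": 0,"spin": 0}
    - {"dx": 0,"dy": 0,"dz": 0,"spin": 0}
    - {"dx": 0,"dy": 0,"dz": 0,"spin": 0}

```text
time: 25.85
ee_pos: [0.5651, 0.0251, 0.2082]
eef_rot: [-0.024, 1.0, 0.0, -0.001]
ft_force: [-4.6, 0.4, -0.6]
width: 0.0009
grip_force: 2.4
```

```bash
python3 - <<'E'
from h import *
plan([(*cw(-.094,0),.043)],np.pi/2+TH)
E
```

```text
t 25.85 grasp [0.5649 0.0251 0.0442] yaw 1.618 spin 0.001 j [-0.86  0.57  0.93  1.86 -0.54  0.99  1.92] F [-4.6  0.4 -0.6] w 0.0009
[-0.22 -0.07  0.12] n>= 1
```

>>> move_arm:
  steps:
    - {"dx": -0.2,"dy": 0,"dz": 0,"spin": 0}
    - {"dx": -0.2,"dy": 0,"dz": 0,"spin": 0}
    - {"dx": 0,"dy": 0,"dz": 0,"spin": 0}
    - {"dx": 0,"dy": 0,"dz": 0,"spin": 0}

```text
time: 26.25
ee_pos: [0.5667, 0.0248, 0.2079]
eef_rot: [-0.024, 1.0, 0.001, -0.005]
ft_force: [-28.3, 1.3, 21.9]
width: 0.0004
grip_force: 14.2
```

>>> move_arm:
  steps:
    - {"dx": 0.6,"dy": 0,"dz": 0,"spin": 0}
    - {"dx": 2,"dy": 0,"dz": 0,"spin": 0}
    - {"dx": 3,"dy": 0,"dz": 0,"spin": 0}
    - {"dx": 0,"dy": 0,"dz": -3,"spin": 0}
    - {"dx": 0,"dy": 0,"dz": -4,"spin": 0}
    - {"dx": 0,"dy": 0,"dz": -4,"spin": 0}
    - {"dx": 0,"dy": 0,"dz": 0,"spin": 0}

```text
time: 26.95
ee_pos: [0.5155, 0.0218, 0.3229]
eef_rot: [-0.024, 1.0, 0.001, 0.004]
ft_force: [0.7, -0.6, 0.2]
width: 0.0007
grip_force: 0.0
```

```bash
python3 - <<'E'
from h import *
d=snap('side','s7.png'); o=cv2.imread('pics/side0.png')[160:340,240:440]
cv2.imwrite('pics/v8.png',cv2.resize(np.hstack([d['img'][160:340,240:440,::-1],o]),None,fx=2,fy=2))
E
```

```text
(no output)
```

View pics/v8.png

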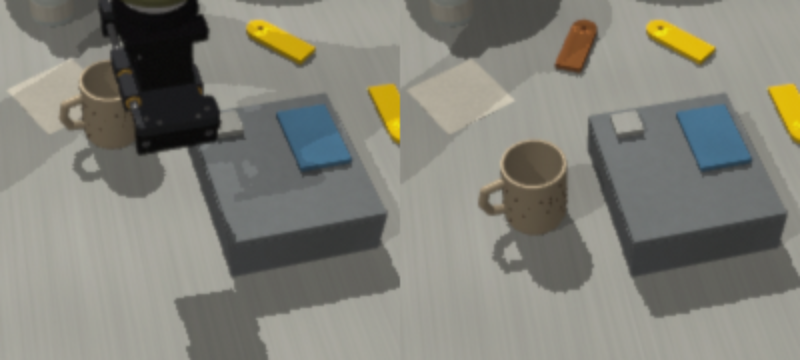

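The drawer looks flush, matching the starting view. A quick pixel comparison of the front edge will confirm it.

```bash
python3 - <<'E'
from h import *
a=cv2.imread('pics/side0.png',0).astype(int); b=cv2.imread('pics/s7.png',0).astype(int)
for v in(255,265,275,285):print(v,a[v,338:366],b[v,338:366],sep='\n')
s=load('side'); 
for d in(0,.005):print(proj(s,np.array([*cw(-.085-d,-.084),.052])))
E
```

```text
255
[134 130  96  62  62  63  63  65  74  77 108 114 115 116 116 116 116 116
 116 116 116 116 116 117 117 118 118 117]
[158 154 116  76  65  64  65  66  76  80 111 118 119 119 119 120 119 119
 119 119 119 117 116 116 107 105 105 105]
265
[158 158 157 157 157 154 103  70  62  63  63  66  82  97 113 114 115 114
 114 114 113 113 114 114 115 114 113 114]
[164 163 161 162 161 158 107  71  65  66  66  68  84 100 116 118 118 118
 117 116 116 116 117 117 118 118 116 117]
275
[158 160 161 161 160 159 159 159 160 149  86  64  62  64  66  77  76 107
 113 114 115 115 115 115 114 115 114 115]
[163 165 166 165 166 163 164 163 164 153  88  66  64  65  66  65  63  76
 109 116 118 119 118 118 117 117 117 119]
285
[161 161 160 159 161 161 161 160 159 158 158 160 154  97  66  63  63  60
  61  57  56  57  57  57  56  57  55  56]
[165 165 165 163 166 165 165 164 164 163 162 164 158  98  69  65  62  59
  58  58  58  58  59  58  58  59  58  58]
[355.06770455 280.22028593]
[352.76246797 280.66105459]
```

```bash
python3 -c "
from h import *
print(job.close_job())"
```

```text
the job is handed in; nothing more can be done
None
```

I handed the job in at about 27 s of the 72 s limit: the mug stands upright to the left, clear of the drawer's path. The teak rib was laid flat in the drawer, and the drawer's front edge matches its starting picture to within a pixel. No verdict came back, and I inferred from that match and the end-stop force that the drawer latched.

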